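# Put the washed cutting board to dry against the splash guard

## Task

First put the yellow soap bottle back upright on its yellow saucer, so that the black rubber strip is free. Then take the wooden cutting board out of the drying rack and lean it, handle up, against the tiled splash guard: its whole lower edge on the black strip and square to the guard, its upper part slanting back on the guard's top edge. Let neither of them fall over, and leave the white board in the rack and the other kitchen things where they are.

Things in the scene. Friction and masses are not known exactly. Their poses are not given: they have to be found in the camera images.
- guard: Fixed low wall of white tiles with a stone cap: 240 wide (y), 30 thick (x), 110 high (z). Origin on the counter at the middle of its front face (the face away from the robot, on whose side the strip lies); its x axis points into the wall, away from the strip and roughly back towards the robot, y along the wall, z up. The front face is the plane x = 0 and its top edge, on which the board leans, is at x = 0, z = 110.
- strip: Fixed black ribbed rubber strip on the counter along the front (far from the robot) side of the guard: 70 deep (x), 200 long (y), 4 thick. Origin at the middle of its underside, 50 in front of the guard's front face (x = -50 in the guard's frame); axes parallel to the guard's. It reaches from 15 to 85 in front of the guard. The soap bottle stands on it at the start.
- rack: Fixed drying rack: grey tray 190 (x) by 160 (y), 12 thick, with two slots between upright steel wire hoops. The slots lie along the rack's y axis at x = -45 and x = +45; each slot is 21 wide between wires and the hoops reach 68 above the counter. Origin at the middle of the tray's underside, z up. One slot holds the wooden board, the other the white one; which is which changes. The rack stands to the left or the right of the robot.
- board_center (a point): Centre of the wooden cutting board (loose, about 0.22 kg): 15 thick (its x), blade 110 wide (y) and 125 high (z), with a handle 36 wide that goes on to a total height of 200 (z). It starts upright in the rack, handle up, standing on the 12 thick tray. This point is 100 above its lower edge. Axes: x through the thickness, y across the width, z towards the handle end. Front and back are alike.
- board_handle (a point): Point in the middle of the wooden board's handle, 168 above the lower edge; a good place to pinch it across its 15 thickness. Handle from 136 to 200. Axes as the board's.
- board_foot (a point): Middle of the wooden board's lower end face (15 by 110). Axes as the board's.
- board: The wooden cutting board; origin as point board_foot.
- white_board_center (a point): Centre of the white plastic board that stays in the rack (loose): 13 thick (x), 130 wide (y), 115 high (z), so its top is 127 above the counter.
- bottle_center (a point): Centre of the yellow soap bottle (loose, about 0.25 kg), half-way up: 116 high, round body 54 across from its foot up to 90, then a shoulder and a white cap 26 across. It starts upright on the rubber strip (foot 4 above the counter). z up.
- bottle: The yellow soap bottle; origin at the centre of its foot.
- saucer_in (a point): Middle of the upper face of the fixed yellow saucer's floor, 5 above the counter. Saucer 102 across with a rim that reaches 10 above the counter, 46 inner radius.
- mug: Bystander (loose): blue mug, 85 high, 76 across (mm). Origin at the centre of its underside.
- bowl: Bystander (loose): white bowl, 55 high, 120 across (mm). Origin at the centre of its underside.
- mill: Bystander (loose): dark wooden pepper mill, 130 high, 52 across (mm). Origin at the centre of its underside.
- red_pot: Bystander (loose): small red bowl, 40 high, 70 across (mm). Origin at the centre of its underside.
- spoon: Bystander (loose): wooden spoon, 190 long, lying flat (mm). Origin at the centre of its underside.
- jar: Bystander (loose): amber glass jar with a brass lid, 100 high, 70 across (mm). Origin at the centre of its underside.
Not all that is in view belongs to the job. What is meant by the part that bears saucer_in is not red, and is the smaller of those in its own colour. Leave any pink look-alike of the guard alone.

How it is judged:
By the outcome, as a careful person would: the job done as asked, in the order asked, and still so for the second after the job is handed in, with the robot touching nothing.
It also fails if it takes over 58 s, if anything falls off the work surface, if the arm or the gripper's body presses on something with over 40 N, if the wrist force passes 120 N, or if a joint passes its speed limit or range.

## Robot

A 7-joint arm with a two-finger parallel gripper is mounted at the origin on the work surface. World frame = base frame: x ahead of the robot, y to its left, z up, the work surface at z = 0. Lengths are in m, angles in rad, forces in N, time in s.
With the tool pointing down it reaches from about 0.35 to 0.9 m from the base axis. Payload 19.9 kg.
Tool frame: the origin (TCP) lies between the finger pads; the fingertips stand 19 mm ahead of it and the grasp point (between the pads) is the TCP; z points along the fingers, y is the line along which they close (so a half turn about z gives the same grasp; the last joint's range is limited). The gripper opens to 94 mm and grips with 3 to 60 N. Pads are 16 mm wide; open, the fingers measure 119 mm over their backs; the gripper's body (75 mm by 177 mm) begins 78 mm behind the grasp point.
Start: joints at [-1.198, 0.417, -0.01, 1.614, 0.005, 1.111, -0.053], TCP at [0.252, 0.572, 0.224] pointing down, gripper open.
Joint ranges: [-2.81, 2.81], [-0.39, 2.02], [-1.27, 1.25], [0.06, 2.57], [-1.19, 4.33], [0.19, 2], [-2.82, 2.82]. Speed limits (rad/s): [1.89, 1.89, 2.39, 2.39, 3.01, 3.01, 3.01].

## Interface

Orientations are given as a 3x3 rotation matrix whose columns are the frame's x, y, z axes.
In Python, from rig import robot gives the robot as it stands. Calls block until the motion is done:
- robot.move_ptp(position, orientation): joint-space move of the TCP to a pose.
- robot.move_linear(position, velocity=0.15, frame=None, threshold=None): straight line of the TCP; frame=None keeps the orientation; velocity is the mean speed in m/s. With threshold (N) it stops when the force on the tool has changed by that much, and returns True; else False.
- robot.goto_joints(angles): joint-space move.
- robot.gripper_to(opening): finger opening in m; the grip force is fixed at half the most; returns when the fingers have stopped.
- robot.pause(seconds).
- robot.ik(position, orientation): joint angles nearest the present ones, or None.
- robot.get_state(): the state.
- robot.grab_frame(name): name is "scene" or "top" or "wrist"; returns the picture (420x560x3 uint8, red, green, blue); there is no depth.
- robot.camera_info(name): a dict with "fx", "fy", "cx", "cy" (pixels), "rvec" (rotation vector, rad) and "tvec" (3), from world to camera coordinates, as OpenCV has them. Camera axes: x right, y down, z forward; pixel columns grow to the right and rows downward; lengths in m; the calibration is good to about 2 mm. The wrist camera is an equidistant fisheye: a pixel r from the principal point sees the ray r / f radians off the axis. A picture is of the moment at which its call begins: read the wrist's pose just before it. camera_info takes no time and is no camera call; for the wrist camera it gives the pose at the moment of the call.
A pose or a line that the arm cannot do raises robot.PlanningError and nothing moves.
- robot.sign_off(): hands the job in; it is judged then, once.
The state is a dict: "time": time; "qpos": joint angles; "joint_vel": joint speeds; "effort": joint torques, N m; "ee_pos": TCP position; "tool_rot": TCP orientation; "force": force on the tool from outside, world axes, zero at the start; "moment": the same for the moment, N m; "opening": finger opening in m; "grasp_force": force on a finger pad.
Only numpy, scipy, OpenCV 4.12 (cv2) and the standard library are available. Lean on these libraries where they do the work, as an engineer would, in place of code of your own. Each camera call takes 0.05 s, during which the arm holds its last target. There are 200 camera calls.

## Working session

There is one attempt and no reset: what is moved stays moved. The work goes in short steps, each a Python script; the robot and the scene stay as the last script left them, time stands still between calls to the robot, and variables do not carry over. Pictures are saved under pics/ and viewed, at most 11 in all, crops included, and the job is handed in when it is done.

```bash
mkdir -p pics; ls; cat > h.py <<'E'
import numpy as np, cv2
from rig import robot
def snap(n,f):
    im=robot.grab_frame(n); cv2.imwrite(f,im[:,:,::-1]); return im
def ray(c,u,v,fish=False):
    R=cv2.Rodrigues(np.array(c["rvec"],float))[0]; t=np.array(c["tvec"],float).ravel()
    x,y=(u-c["cx"])/c["fx"],(v-c["cy"])/c["fy"]
    if fish:
        r=np.hypot(x,y); s=np.sin(r)/r if r>1e-9 else 1; d=np.array([x*s,y*s,np.cos(r)])
    else: d=np.array([x,y,1.])
    d=R.T@d; return -R.T@t, d/np.linalg.norm(d)
def onz(c,u,v,z,fish=False):
    o,d=ray(c,u,v,fish); return o+d*(z-o[2])/d[2]
def proj(c,P):
    R=cv2.Rodrigues(np.array(c["rvec"],float))[0]; p=R@np.array(P)+np.array(c["tvec"],float).ravel()
    return c["cx"]+c["fx"]*p[0]/p[2], c["cy"]+c["fy"]*p[1]/p[2]
def tri(rs):
    A=sum(np.eye(3)-np.outer(d,d) for o,d in rs); b=sum((np.eye(3)-np.outer(d,d))@o for o,d in rs)
    return np.linalg.solve(A,b)
E
python3 - <<'E'
from h import *
a=snap("scene","pics/s.png"); b=snap("top","pics/t.png")
for n in("scene","top"):
    c=robot.camera_info(n);print({k:np.round(v,3).tolist() for k,v in c.items()}, ray(c,c["cx"],c["cy"]))
for n in 'st':
    cv2.imwrite(f"pics/{n}2.png",cv2.resize(cv2.imread(f"pics/{n}.png"),(800,600),interpolation=cv2.INTER_CUBIC))
E
```

```text
pics
{'fx': 406.556, 'fy': 406.556, 'cx': 279.649, 'cy': 212.002, 'rvec': [1.731, 1.617, -0.802], 'tvec': [-0.012, -0.198, 1.574]} (array([ 1.36048966, -0.06112854,  0.81364915]), array([-0.78671446,  0.04038171, -0.61599487]))
{'fx': 442.653, 'fy': 442.653, 'cx': 278.154, 'cy': 215.131, 'rvec': [2.132, -2.178, 0.118], 'tvec': [-0.004, 0.495, 1.263]} (array([ 0.34004717, -0.02588592,  1.31298772]), array([ 0.11958803,  0.00862795, -0.99278611]))
```

View pics/s2.png

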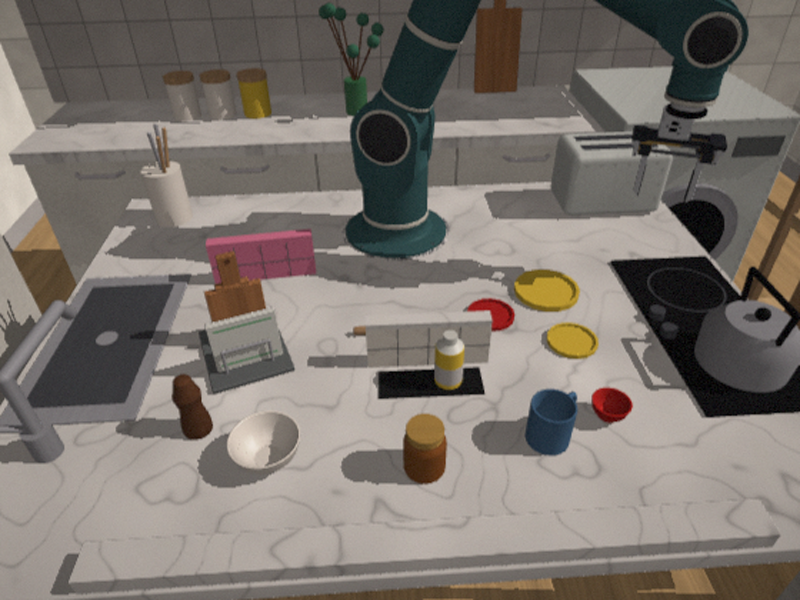

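View pics/t2.png

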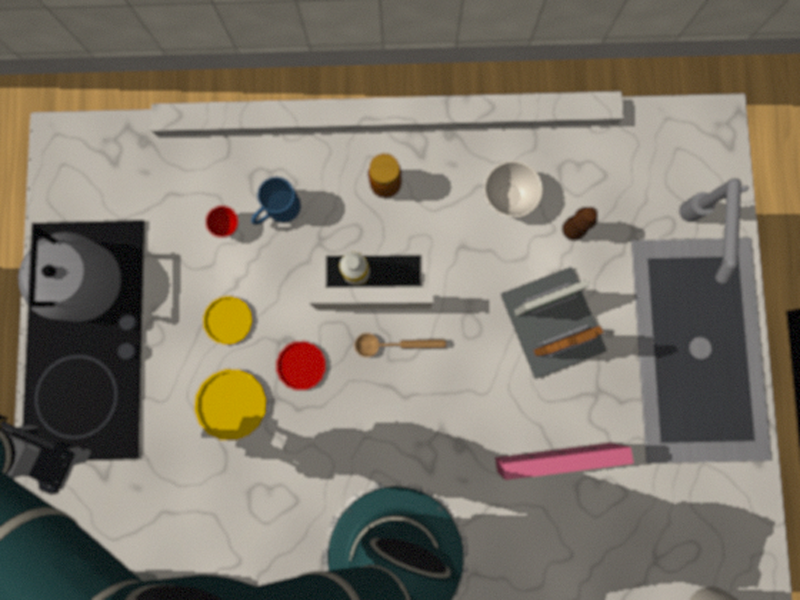

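The scene view shows the bottle on the strip at (449,362) and the wooden board at (230,285), behind the white one at (245,335). In the top view, the board is at (568,342), the white tile guard at (372,298) and the rack at (552,322).

What could be taken for the saucer, in top-view pixels: small yellow (229,320), large yellow (231,405), red (302,366). I choose the small yellow one. For the guard, I choose white (372,298) over the pink one (565,461). For the board, I choose the wooden one (568,342) over the white one (548,296).

```bash
python3 - <<'E'
import cv2,numpy as np
t=cv2.imread("pics/t.png");s=cv2.imread("pics/s.png")
def crop(im,x,y,w,h,k):
    r=cv2.resize(im[y:y+h,x:x+w],None,fx=k,fy=k,interpolation=cv2.INTER_CUBIC)
    for i in range(0,w,10):
        cv2.line(r,(i*k,0),(i*k,8 if i%50 else 16),(0,0,255),1)
        if i%20==0: cv2.putText(r,str(x+i),(i*k,22),0,.35,(255,0,0),1)
    for j in range(0,h,10):
        cv2.line(r,(0,j*k),(8,j*k),(0,0,255),1); cv2.putText(r,str(y+j),(9,j*k+4),0,.35,(255,0,0),1)
    return r
a=crop(t,140,165,160,80,5)
cv2.imwrite("pics/c1.png",a)
b=crop(t,345,180,80,90,5);c=crop(s,130,160,80,120,5)
H=600;o=np.zeros((H,800,3),np.uint8);o[:450,:400]=b;o[:600,400:]=c
cv2.imwrite("pics/c2.png",o)
cv2.imwrite("pics/c3.png",crop(s,230,210,200,80,4))
E
```

```text
(no output)
```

View pics/c1.png

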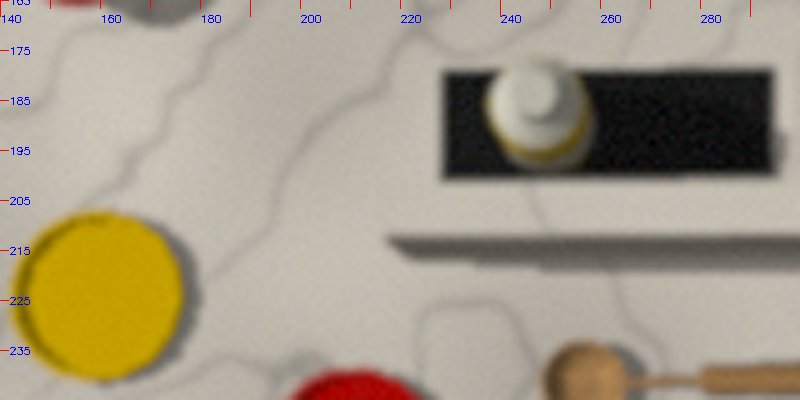

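View pics/c2.png

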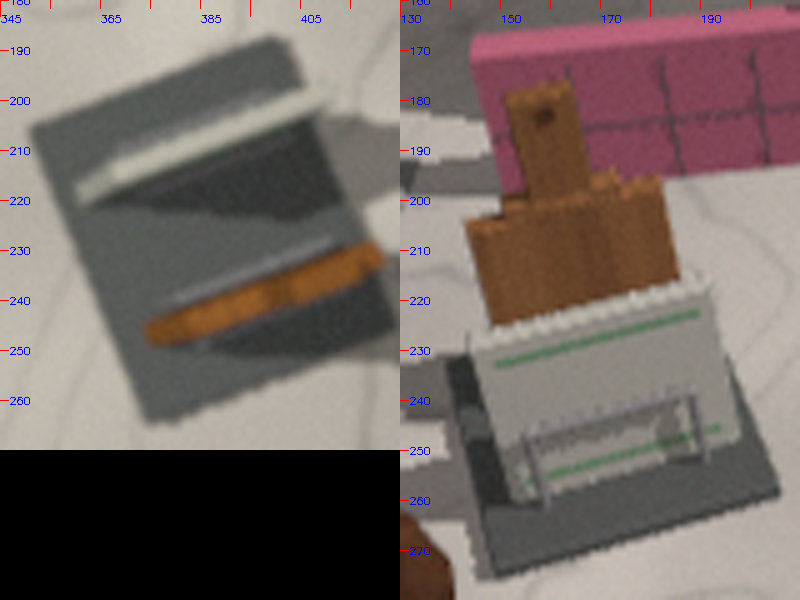

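View pics/c3.png

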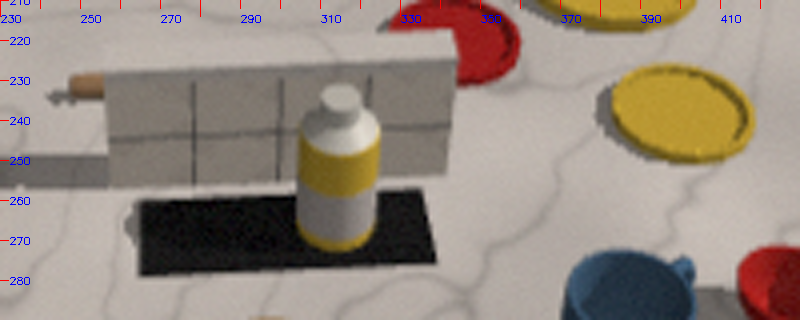

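```bash
python3 - <<'E'
from h import *
np.set_printoptions(precision=4,suppress=True)
T=robot.camera_info("top");S=robot.camera_info("scene")
p=lambda x0,y0,k,u,v:(x0+(u+.5)/k-.5,y0+(v+.5)/k-.5)
t1=lambda u,v:p(140,165,5,u,v); t2=lambda u,v:p(345,180,5,u,v)
s2=lambda u,v:p(130,160,5,u-400,v); s3=lambda u,v:p(230,210,4,u,v)
print("strip")
for a,b in zip([(443,71),(773,69),(775,177),(443,179)],[(421,190),(140,201),(139,276),(436,262)]): pass
A=[onz(T,*t1(*q),.004) for q in [(443,71),(773,69),(775,177),(443,179)]]
B=[onz(S,*s3(*q),.004) for q in [(436,262),(139,276),(140,201),(421,190)]]
for a,b in zip(A,B): print(a,b)
print("centre",np.mean(A,0),np.mean(B,0))
for X in(A,B):
    d=X[0]-X[1]+X[3]-X[2]; print("yaw of long axis vs +y",np.degrees(np.arctan2(-d[0],d[1])))
g=[onz(S,*s3(*q),z) for q,z in [((104,75),.11),((457,61),.11),((112,187),0),((447,175),0)]]
print("guard",g)
print("bottle cap",tri([ray(T,*t1(540,97)),ray(S,*s3(341,92))]))
print("saucer",tri([ray(T,*t1(98,296)),ray(S,*s3(682,113))]),onz(T,*t1(98,296),.01),onz(S,*s3(682,113),.01))
print("rack",[onz(T,*t2(*q),.012) for q in [(32,127),(283,37),(398,325),(150,423)]])
h=[onz(S,*s2(*q),.212) for q in [(505,94),(570,84)]]
sh=[onz(S,*s2(*q),.137) for q in [(470,225),(661,182)]]
print("handle top",h,np.mean(h,0)); print("shoulder",sh,np.mean(sh,0))
print("board in top, ends at z .137",[onz(T,*t2(*q),.137) for q in [(148,332),(380,258)]])
E
```

```text
strip
[0.6113 0.1336 0.004 ] [0.6141 0.1332 0.004 ]
[ 0.6079 -0.0651  0.004 ] [ 0.6119 -0.0666  0.004 ]
[ 0.5422 -0.0646  0.004 ] [ 0.5412 -0.0636  0.004 ]
[0.5455 0.1341 0.004 ] [0.5452 0.1347 0.004 ]
centre [0.5767 0.0345 0.004 ] [0.5781 0.0344 0.004 ]
yaw of long axis vs +y -0.9594549006082791
yaw of long axis vs +y -0.8732163329050286
guard [array([ 0.5277, -0.0835,  0.11  ]), array([0.5316, 0.1539, 0.11  ]), array([ 0.5216, -0.0831, -0.    ]), array([0.5274, 0.1568, 0.    ])]
bottle cap [0.5712 0.068  0.1223]
saucer [0.4796 0.3408 0.0043] [0.4789 0.3388 0.01  ] [0.4857 0.3383 0.01  ]
rack [array([ 0.5222, -0.231 ,  0.012 ]), array([ 0.5729, -0.3822,  0.012 ]), array([ 0.4004, -0.44  ,  0.012 ]), array([ 0.3465, -0.2926,  0.012 ])]
handle top [array([ 0.4173, -0.3609,  0.212 ]), array([ 0.4101, -0.3272,  0.212 ])] [ 0.4137 -0.3441  0.212 ]
shoulder [array([ 0.4331, -0.3928,  0.137 ]), array([ 0.4001, -0.2913,  0.137 ])] [ 0.4166 -0.342   0.137 ]
board in top, ends at z .137 [array([ 0.3938, -0.2682,  0.137 ]), array([ 0.4303, -0.3929,  0.137 ])]
```

The crops confirm the choice: the small yellow saucer is at top pixel (159,224), and the bottle cap triangulates to z 0.122, near the stated 0.120. I'll move the bottle now.

```bash
cat >> h.py <<'E'
def Rt(z,y):
    z=np.array(z,float);z/=np.linalg.norm(z);y=np.array(y,float);y-=z*(y@z);y/=np.linalg.norm(y)
    return np.column_stack([np.cross(y,z),y,z])
def best(pos,z,y):
    q=np.array(robot.get_state()["qpos"]);c=[]
    for s in(1,-1):
        R=Rt(z,s*np.array(y)); j=robot.ik(pos,R)
        if j is not None:c.append((np.abs(np.array(j)-q).max(),R))
    return min(c,key=lambda a:a[0])[1]
YG=np.array([.0165,1,0]);YG/=np.linalg.norm(YG)
E
python3 - <<'E'
from h import *
np.set_printoptions(precision=3,suppress=True)
st=robot.get_state();print(st["time"],st["tool_rot"])
b=np.array([.571,.068]);s=np.array([.481,.339])
R=best([*b,.23],[0,0,-1],YG);print(R)
robot.move_ptp([*b,.23],R)
robot.move_linear([*b,.066],.15,threshold=10)
print(robot.get_state()["ee_pos"])
robot.gripper_to(.03)
st=robot.get_state();print(st["time"],st["opening"],st["grasp_force"],st["ee_pos"])
robot.move_linear([*b,.20],.15)
st=robot.get_state();print(st["opening"],st["grasp_force"])
robot.move_linear([*s,.20],.22)
print(robot.get_state()["time"])
snap("scene","pics/s3.png");snap("top","pics/t3.png")
E
```

```text
0.1 [[-0.915  0.403 -0.   ]
 [ 0.403  0.915 -0.001]
 [-0.    -0.001 -1.   ]]
[[ 1.    -0.016  0.   ]
 [-0.016 -1.     0.   ]
 [ 0.     0.    -1.   ]]
[0.571 0.068 0.067]
4.1833 0.05361568660252243 29.999938309192657 [0.571 0.068 0.066]
0.05396294773277413 29.99912917613983
6.675
```

```bash
python3 - <<'E'
from h import *
np.set_printoptions(precision=4,suppress=True)
s=[.481,.339]
robot.move_linear([*s,.078],.12)
print(robot.move_linear([*s,.062],.02,threshold=4))
st=robot.get_state();print(st["ee_pos"],st["force"])
robot.gripper_to(.085); robot.pause(.2)
robot.move_linear([*s,.22],.15)
# wrist look over board, axis-parallel to slots
n=np.array([np.cos(np.radians(19)),np.sin(np.radians(19)),0])
p=np.array([.416,-.345])
R=best([*p,.30],[0,0,-1],n);print(R,robot.ik([*p,.18],R))
robot.move_ptp([*p,.30],R)
c=robot.camera_info("wrist");im=snap("wrist","pics/w1.png")
np.save("w1.npy",c,allow_pickle=True);print(robot.get_state()["time"],c)
a=snap("scene","pics/s4.png")
o=np.hstack([cv2.imread("pics/w1.png"),cv2.imread("pics/s4.png")[160:,330:470]][:1])
cv2.imwrite("pics/w1b.png",cv2.resize(o,(800,600),interpolation=cv2.INTER_CUBIC))
E
```

```text
True
[0.4809 0.3391 0.0668] [0.8557 0.0261 2.4481]
[[ 0.3256 -0.9455  0.    ]
 [-0.9455 -0.3256  0.    ]
 [ 0.      0.     -1.    ]] [-0.1865  0.5318  1.0866  1.8948 -0.5441  1.0493 -1.6808]
13.0667 {'fx': 325.19226210127806, 'fy': 325.19226210127806, 'cx': 282.68360235218256, 'cy': 210.57676546310336, 'rvec': array([-0.5089,  3.0372,  0.3682]), 'tvec': array([0.2824, 0.4058, 0.5726])}
```

View pics/w1b.png

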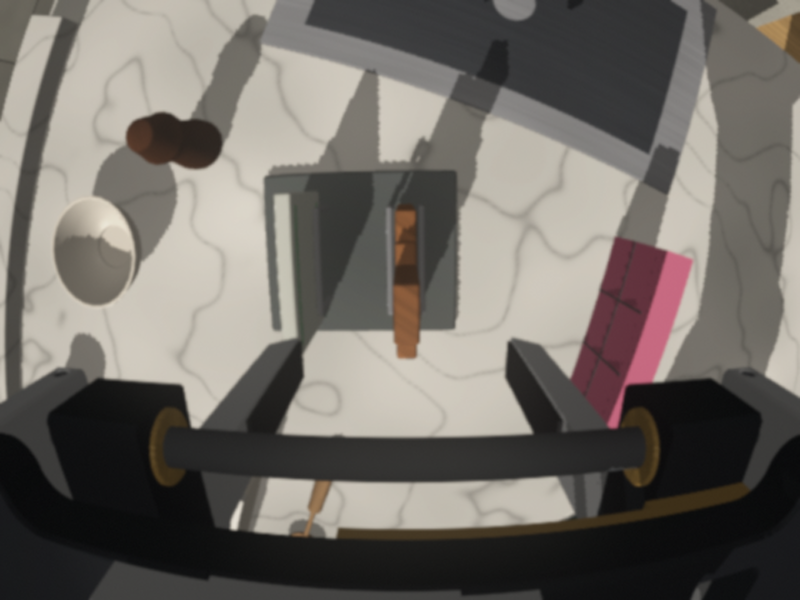

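View pics/s4.png

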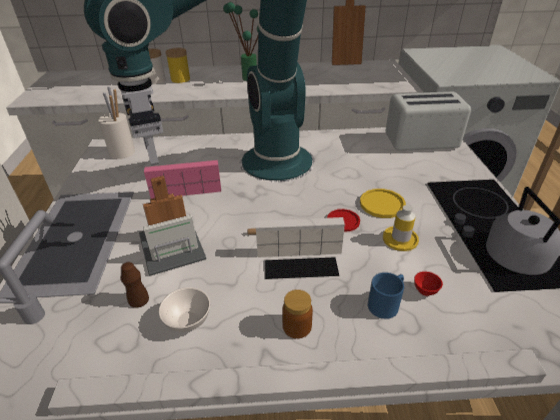

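```bash
python3 - <<'E'
from h import *
np.set_printoptions(precision=4,suppress=True)
c=np.load("w1.npy",allow_pickle=True).item()
w=lambda u,v:((u+.5)*.7-.5,(v+.5)*.7-.5)
print("cam",ray(c,c["cx"],c["cy"],True))
N=onz(c,*w(406.5,353),.137,True);F=onz(c,*w(406,208),.137,True)
print(F,N,(F+N)/2,np.linalg.norm(F-N),np.degrees(np.arctan2((F-N)[0],-(F-N)[1])))
s2=lambda u,v:(130+(u-400+.5)/5-.5,160+(v+.5)/5-.5)
S=robot.camera_info("scene")
im=cv2.imread("pics/w1.png")[130:265,230:340]
cv2.imwrite("pics/w1c.png",cv2.resize(im,None,fx=5,fy=4.4,interpolation=cv2.INTER_CUBIC))
E
```

```text
cam (array([ 0.4401, -0.4098,  0.4589]), array([-0.0782,  0.2259, -0.971 ]))
[ 0.4345 -0.3978  0.137 ] [ 0.3997 -0.2982  0.137 ] [ 0.4171 -0.348   0.137 ] 0.10544974773628776 19.277895765215185
```

View pics/w1c.png

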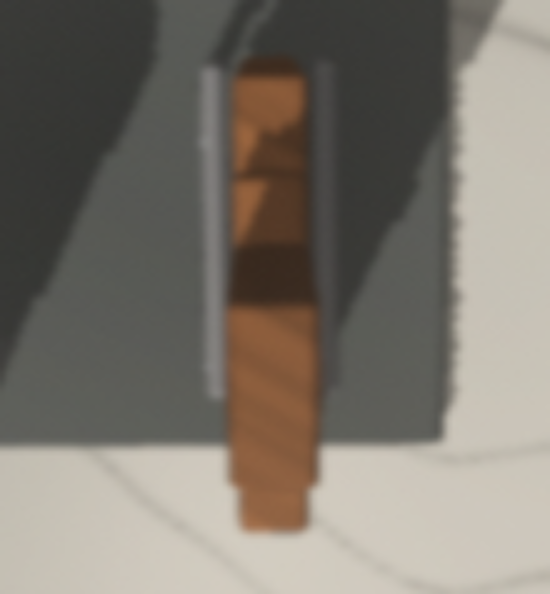

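```bash
python3 - <<'E'
from h import *
np.set_printoptions(precision=4,suppress=True)
c=np.load("w1.npy",allow_pickle=True).item()
w=lambda u,v:(230+(u+.5)/5-.5,130+(v+.5)/4.4-.5)
F=onz(c,*w(270,305),.212,True);N=onz(c,*w(273,485),.212,True)
print("handle",F,N,(F+N)/2,np.linalg.norm(F-N))
F=onz(c,*w(271,75),.137,True);N=onz(c,*w(273.5,530),.137,True)
print("shoulder",F,N,(F+N)/2,np.linalg.norm(F-N),np.degrees(np.arctan2((F-N)[0],-(F-N)[1])))
s2=lambda u,v:(130+(u-400+.5)/5-.5,160+(v+.5)/5-.5)
S=robot.camera_info("scene")
print("height",tri([ray(c,*w(271.5,395),True),ray(S,*s2(538,87))]))
E
```

```text
handle [ 0.4226 -0.3614  0.212 ] [ 0.4112 -0.3299  0.212 ] [ 0.4169 -0.3456  0.212 ] 0.03347118086971898
shoulder [ 0.4343 -0.3965  0.137 ] [ 0.3986 -0.2949  0.137 ] [ 0.4165 -0.3457  0.137 ] 0.10777007101143406 19.349994391905486
height [ 0.4164 -0.3447  0.214 ]
```

```bash
cat >> h.py <<'E'
G=np.array([.5274,.0352,0]);o=np.array([YG[1],-YG[0],0]);zz=np.array([0,0,1.])
def place(deg,E,g,sy):
    t=np.radians(deg);u=np.cos(t)*zz-np.sin(t)*o;n=-np.cos(t)*o-np.sin(t)*zz
    return E-n*.0075+u*g, Rt(-u,sy*n), u
E
python3 - <<'E'
from h import *
np.set_printoptions(precision=4,suppress=True)
p=[.4167,-.3457]
n=np.array([np.cos(np.radians(19.2)),np.sin(np.radians(19.2)),0])
R=Rt([0,0,-1],-n)
robot.gripper_to(.06)
robot.move_linear([*p,.26],.1,frame=R)
hit=robot.move_linear([*p,.182],.1,threshold=8)
robot.gripper_to(.005)
st=robot.get_state();print(hit,st["opening"],st["grasp_force"],st["ee_pos"],st["force"])
for sy in(1,-1):
    for dz in(.0,.16):
        P,Rp,u=place(17,G+o*.037+zz*(.004+dz),.17,sy);print(sy,dz,P,robot.ik(P,Rp))
print(robot.move_linear([*p,.22],.05,threshold=15)); 
robot.move_linear([*p,.345],.12)
st=robot.get_state();print(st["time"],st["opening"],st["force"],st["qpos"])
E
```

```text
False 0.014230702015155604 29.993572533130646 [ 0.4167 -0.3457  0.182 ] [ 0.0744 -0.1667  0.5353]
1 0.0 [0.5219 0.0353 0.1688] [-1.178   0.3509  1.2037  2.167  -0.5605  0.6074 -2.7761]
1 0.16 [0.5219 0.0353 0.3288] None
-1 0.0 [0.5219 0.0353 0.1688] [-0.7379  0.1875  0.6431  2.1584 -0.1405  0.5416 -0.0265]
-1 0.16 [0.5219 0.0353 0.3288] [-1.2505 -0.1066  1.0396  1.967   0.1912  0.9452 -0.3065]
False
18.05 0.014670266745278812 [-0.9225 -0.1104 -1.4065] [-0.3011  0.3337  1.1905  1.6889 -0.3175  1.3375 -1.8609]
```

```bash
python3 - <<'E'
from h import *
np.set_printoptions(precision=4,suppress=True)
E0=G+o*.037
P,Rp,u=place(17,E0+zz*.14,.17,-1)
try: robot.move_linear(P,.13,frame=Rp)
except robot.PlanningError as e: print("lin",e); robot.move_ptp(P,Rp)
st=robot.get_state();print(st["time"],st["opening"],st["ee_pos"]-P,st["force"],st["qpos"])
snap("scene","pics/s5.png");snap("top","pics/t5.png")
a=cv2.resize(cv2.imread("pics/s5.png")[120:300,200:400],(400,360),interpolation=2);b=cv2.resize(cv2.imread("pics/t5.png")[140:300,180:380],(400,320),interpolation=2)
x=np.zeros((360,800,3),np.uint8);x[:,:400]=a;x[:320,400:]=b;cv2.imwrite("pics/m5.png",x)
E
```

```text
21.2583 0.014655252324294115 [-0.     -0.0002  0.    ] [-0.0701  0.4736 -1.4425] [-1.0398 -0.0412  0.8726  2.0006  0.109   0.8778 -0.2374]
```

View pics/m5.png

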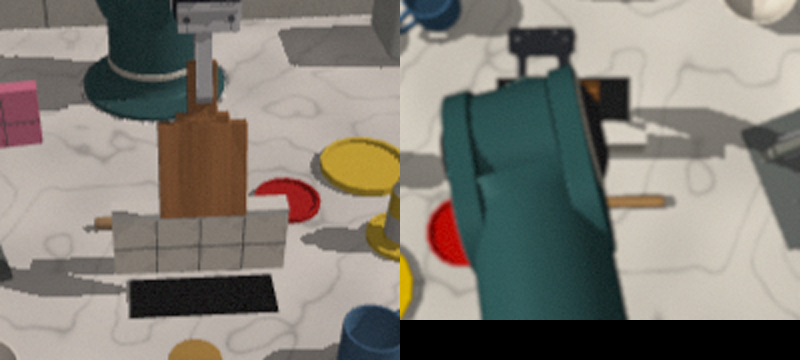

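The board hangs square with its lower edge at crop pixel (203,216), centred over the strip at (203,297). Next I lower it until it touches.

```bash
python3 - <<'E'
from h import *
np.set_printoptions(precision=4,suppress=True)
E0=G+o*.037
P,Rp,u=place(17,E0+zz*.016,.17,-1)
print(robot.move_linear(P,.1,threshold=8))
P,Rp,u=place(17,E0-zz*.002,.17,-1)
hit=robot.move_linear(P,.02,threshold=4)
st=robot.get_state();ze=st["ee_pos"][2]-P[2]-.002
print(hit,"foot z",ze,st["force"])
P,Rp,u=place(20.5,E0+zz*(ze+.0005),.17,-1)
hit=robot.move_linear(P,.02,frame=Rp,threshold=4)
st=robot.get_state();R=st["tool_rot"]
print(hit,"tilt",np.degrees(np.arccos(-R[2,2])),st["force"],st["ee_pos"]-P,st["time"])
snap("scene","pics/s6.png")
E
```

```text
False
True foot z 0.0036237446560057358 [-1.8784  0.7662  7.293 ]
True tilt 17.514921519026394 [ 0.9416 -0.0821  0.4131] [ 0.0087 -0.      0.0021] 23.625
```

```bash
python3 - <<'E'
from h import *
np.set_printoptions(precision=4,suppress=True)
E0=G+o*.037
for i in range(2):
    P,Rp,u=place(20.2,E0+zz*.0036,.17,-1)
    hit=robot.move_linear(P,.015,frame=Rp,threshold=3.5)
    st=robot.get_state();R=st["tool_rot"]
    print(hit,"tilt",np.degrees(np.arccos(-R[2,2])),st["force"],st["ee_pos"]-P,st["time"])
    if abs(st["force"][0])>2.5 or not hit: break
snap("scene","pics/s6.png")
a=cv2.imread("pics/s6.png")[140:290,230:430]
cv2.imwrite("pics/m6.png",cv2.resize(a,(800,600),interpolation=2))
E
```

```text
True tilt 18.026489009555185 [-0.3675 -0.5449  3.6495] [ 0.0064 -0.      0.0019] 23.95
True tilt 18.643160378694095 [-0.3282  0.0054  4.2623] [0.0047 0.0001 0.0014] 24.225
```

View pics/m6.png

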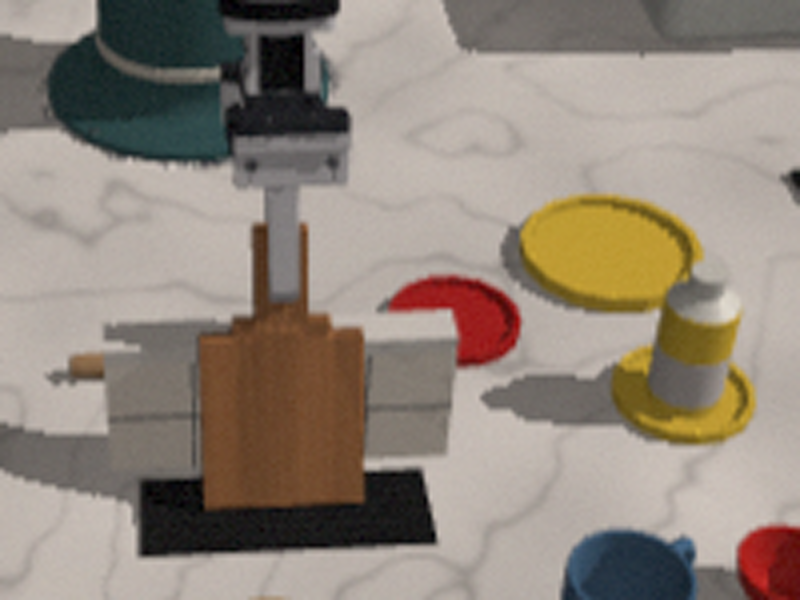

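The board's foot is on the strip, lower edge (205–365, 505), and its upper part is at the guard's top edge. The bottle stands upright on its saucer at (695,340). I'll release the board and retract.

```bash
python3 - <<'E'
from h import *
np.set_printoptions(precision=4,suppress=True)
robot.gripper_to(.05); robot.pause(.3)
st=robot.get_state();u=-st["tool_rot"][:,2]
robot.move_linear(st["ee_pos"]+.13*u,.1)
robot.pause(.5)
snap("scene","pics/s7.png");snap("top","pics/t7.png")
a=cv2.resize(cv2.imread("pics/s7.png")[140:290,130:430],(800,400),interpolation=2)
b=cv2.imread("pics/t7.png")[150:225,180:330]
cv2.imwrite("pics/m7.png",np.vstack([a,cv2.resize(b,(800,400),interpolation=2)[:200]]))
print(robot.get_state()["time"],robot.get_state()["force"])
E
```

```text
27.3417 [0.0889 0.673  0.905 ]
```

View pics/m7.png

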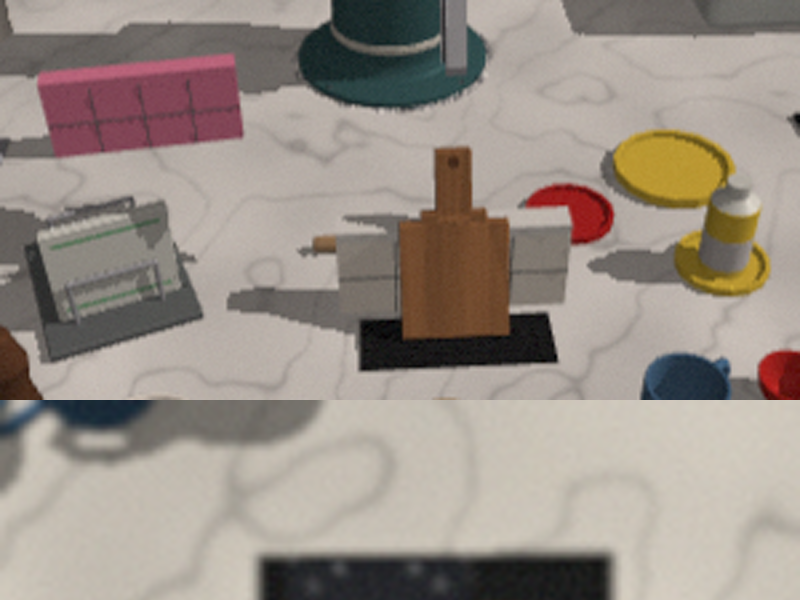

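The board leans square on the guard with its lower edge at (402–510, 337) on the strip. The bottle is upright at (730,225), and the white board is still in the rack at (105,260). The gripper is clear of everything.

```bash
python3 -c "
from rig import robot
print(robot.sign_off())"
```

```text
the job is handed in; nothing more can be done
None
```

The job is handed in: the bottle stands upright on the small yellow saucer, and the wooden board leans handle up and square against the tiled guard, its lower edge on the black strip. The arm finished at about 27 s of the 58 s allowed; sign-off gave no verdict.

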